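# Complete a swab-sampling cassette

## Task

Complete the sampling cassette so that it holds exactly one blue-capped, one orange-capped and one green-capped tube: take only the kinds it still lacks from the foam stock, and leave surplus tubes lying in their grooves. Each tube lies in a lane of its own, foot first, and is slid under the clear cover until its foot meets the end stop and only the cap end sticks out. Let go of everything, and leave the bottle, beaker and timer where they are.

Things in the scene. Friction and masses are not known exactly. Their poses are not given: they have to be found in the camera images.
- cassette: Fixed grey carrying cassette, 222 x 200 mm, at the right. Origin: under its centre, on the bench; own x runs along the lanes away from the robot (turned up to 0.15 rad), y to the left. Three lanes, centre lines y = -62, 0, +62 mm; the one at -62 already holds a tube, the others are empty. Lane floor 8 mm above the bench. A tube fully home: foot at x = +101, cap end at +1 mm
- apron (a point): Middle of the open front part of the middle lane, on its floor (cassette x = -40 mm). The apron runs from x = -111 to the cover at +30 mm; lane sides here are only guides 4 mm high, 3 mm thick, 40 mm apart. A 100 mm tube fits lying flat in front of the cover
- cover_edge (a point): Middle of the clear cover's front edge, on top: cassette x = +29 mm, 50 mm above the bench. The fixed cover reaches from here to the end stop, 38 mm free height over the lane floor (36 at its blue front trim), thin full-height walls 40 mm apart between the lanes. A home tube sticks out 28 mm in front of it
- end_stop (a point): End stop behind the middle lane: face at cassette x = +101 mm, 17 mm above the lane floor; it runs across all lanes
- stock: Fixed dark grey foam on a black base, 136 x 254 mm, left of the cassette and parallel to it. Origin: under its centre, on the bench. Four grooves along x at y = -90, -30, 30, 90 mm, a tube in each (37 wide, 104 long, ends closed); groove floor 8, foam top 32 mm above the bench. A finger trough, x = -24 to 24 mm, crosses all at full depth: tubes can be gripped only there, across the middle
- blue_a: Blue-capped 50 ml tube, lying foot away from the robot, in the foam or the cassette. 100 mm long, 20 to 38 g; body 28 mm thick, screw cap 34.4 mm thick and 14 mm long. Origin: centre of the foot's flat end; own z runs along the tube from foot (0) to cap end (100 mm). Lying, its axis is 14 mm above the floor at the foot, 17 mm at the cap
- blue_b: Second blue-capped 50 ml tube, lying foot away from the robot, in the foam or the cassette. 100 mm long, 20 to 38 g; body 28 mm thick, screw cap 34.4 mm thick and 14 mm long. Origin: centre of the foot's flat end; own z runs along the tube from foot (0) to cap end (100 mm). Lying, its axis is 14 mm above the floor at the foot, 17 mm at the cap
- orange_a: Orange-capped 50 ml tube, lying foot away from the robot, in the foam or the cassette. 100 mm long, 20 to 38 g; body 28 mm thick, screw cap 34.4 mm thick and 14 mm long. Origin: centre of the foot's flat end; own z runs along the tube from foot (0) to cap end (100 mm). Lying, its axis is 14 mm above the floor at the foot, 17 mm at the cap
- orange_b: Second orange-capped 50 ml tube, lying foot away from the robot, in the foam or the cassette. 100 mm long, 20 to 38 g; body 28 mm thick, screw cap 34.4 mm thick and 14 mm long. Origin: centre of the foot's flat end; own z runs along the tube from foot (0) to cap end (100 mm). Lying, its axis is 14 mm above the floor at the foot, 17 mm at the cap
- green_a: Green-capped white swab tube, lying foot away from the robot, in the foam or the cassette. 100 mm long, 20 to 38 g; body 28 mm thick, screw cap 34.4 mm thick and 14 mm long. Origin: centre of the foot's flat end; own z runs along the tube from foot (0) to cap end (100 mm). Lying, its axis is 14 mm above the floor at the foot, 17 mm at the cap
- bottle_amber: Bystander: amber bottle with black cap, 58 x 58 x 118 mm, standing behind the work; origin under its centre
- beaker: Bystander: empty clear beaker, 67 mm wide, 81 mm high, behind the cassette; origin under its centre
- timer: Bystander: white lab timer lying flat, 62 x 64 x 20 mm, right of the cassette; origin under its centre
Things that resemble listed ones, but are neither listed nor needed, are in the scene too. What is shaped like the green_a but red is not meant.

How it is judged:
At the end, for the whole second after the job is handed in: Of each cap colour exactly one tube lies in the cassette with its foot within about 9 mm of the end stop; every tube not in the cassette is within 12 mm of where it lay in the foam; all tubes at rest (((x of blue_a in the frame of cassette between 0.092 and 0.11 m and y of blue_a in the frame of cassette between -0.09 and 0.09 m and z of blue_a in the frame of cassette below 0.035 m and distance of blue_b from where it was at the start of the episode below 0.012 m and y of blue_b in the frame of cassette above 0.12 m) or (x of blue_b in the frame of cassette between 0.092 and 0.11 m and y of blue_b in the frame of cassette between -0.09 and 0.09 m and z of blue_b in the frame of cassette below 0.035 m and distance of blue_a from where it was at the start of the episode below 0.012 m and y of blue_a in the frame of cassette above 0.12 m)) and ((x of orange_a in the frame of cassette between 0.092 and 0.11 m and y of orange_a in the frame of cassette between -0.09 and 0.09 m and z of orange_a in the frame of cassette below 0.035 m and distance of orange_b from where it was at the start of the episode below 0.012 m and y of orange_b in the frame of cassette above 0.12 m) or (x of orange_b in the frame of cassette between 0.092 and 0.11 m and y of orange_b in the frame of cassette between -0.09 and 0.09 m and z of orange_b in the frame of cassette below 0.035 m and distance of orange_a from where it was at the start of the episode below 0.012 m and y of orange_a in the frame of cassette above 0.12 m)) and x of green_a in the frame of cassette between 0.092 and 0.11 m and y of green_a in the frame of cassette between -0.09 and 0.09 m and z of green_a in the frame of cassette below 0.035 m and linear speed of each of blue_a, blue_b, orange_a, orange_b, green_a below 0.02 m/s); the robot touches nothing.
It fails at once if the amber bottle is moved by more than 20 mm (distance of bottle_amber from where it was at the start of the episode above 0.02 m).
It fails at once if the beaker is moved by more than 20 mm (distance of beaker from where it was at the start of the episode above 0.02 m).
It fails at once if the timer is moved by more than 20 mm (distance of timer from where it was at the start of the episode above 0.02 m).
It fails at once if a second blue-capped tube is put under the cover (x of blue_a in the frame of cassette between 0.092 and 0.11 m and y of blue_a in the frame of cassette between -0.09 and 0.09 m and z of each of blue_a, blue_b in the frame of cassette below 0.035 m and x of blue_b in the frame of cassette between 0.092 and 0.11 m and y of blue_b in the frame of cassette between -0.09 and 0.09 m).
It fails at once if a second orange-capped tube is put under the cover (x of orange_a in the frame of cassette between 0.092 and 0.11 m and y of orange_a in the frame of cassette between -0.09 and 0.09 m and z of each of orange_a, orange_b in the frame of cassette below 0.035 m and x of orange_b in the frame of cassette between 0.092 and 0.11 m and y of orange_b in the frame of cassette between -0.09 and 0.09 m).
It also fails if it takes over 61 s, if anything falls off the work surface, if the arm or the gripper's body presses on something with over 40 N, if the wrist force passes 120 N, or if a joint passes its speed limit or range.

## Robot

A 6-joint arm with a two-finger parallel gripper is mounted at the origin on a cart in front of the work surface, level with it; the furniture and walls round the work are solid. World frame = base frame: x ahead of the robot, y to its left, z up, the work surface at z = 0. Lengths are in m, angles in rad, forces in N, time in s.
With the tool pointing down it reaches from about 0.425 to 0.95 m from the base axis. Payload 14.7 kg.
Tool frame: the origin (TCP) lies midway between the tips of the shut fingers; the grasp point (between the pads) lies manip.tcp_to_grasp behind it (manip.tcp_to_grasp is the distance from the TCP to the grasp point, in m); z points along the fingers, y is the line along which they close (so a half turn about z gives the same grasp; the last joint's range is limited). The gripper opens to 85 mm and grips with 20 to 120 N. Pads are 22 mm wide; open, the fingers measure 114 mm over their backs; the gripper's body (76 mm by 85 mm) begins 54 mm behind the grasp point. The pads swing forward as they close: fully open they stand 13 mm farther back than shut.
Start: joints at [1.217, 0.48, 1.596, -0, 1.065, -0.047], TCP at [0.196, 0.62, 0.231] pointing down, gripper open.
Joint ranges: [-2.75, 2.75], [-0.82, 2.05], [0.23, 2.67], [-1.56, 4.7], [0.09, 2.69], [-2.92, 2.92]. Speed limits (rad/s): [1.89, 1.89, 2.39, 3.01, 3.01, 3.01].

## Interface

Orientations are given as [roll, pitch, yaw] about the fixed x, y, z axes, in that order (R = Rz(yaw) Ry(pitch) Rx(roll)).
In Python, from station import manip gives the robot as it stands.
- The arm moves only by the tool carry_out, never from a script. Its argument "rows" is a list of rows, each a list of 7 numbers: the shift along the world's x, y, z in units of 0.2 m (1.0 is 0.2 m), then the turn, a rotation vector about the world's x, y, z in units of 120 degrees (1.0 is 120 degrees), then the finger opening in mm, from 0 to 85.4. A call has 1 to 20 rows; each row is the pose to reach, as a shift and turn from the pose commanded when the call began; what a row does not reach only later rows make up. A row lasts 1/12 s, in which the tool goes at most 41.7 mm and 7.16 degrees, less where a joint would pass 70% of its speed; a pose out of reach is approached as far as the arm can. A call with a number of a shift or a turn outside -1 to 1 is refused whole. A call with a gripper value outside its range is refused whole. The fingers move at their own pace and stop on an object; "squeeze" is the grip in N (left out, the last holds). Time passes only in rows, so rows that repeat a pose let the fingers close. It gives the time, the measured TCP pose, the force, the opening and the grip force at its end, in the units of the state.
- manip.read_state(): the state, without advancing time (a new reading comes with each control period).
- manip.grab_frame(name): name is "scene" or "top" or "wrist"; returns (picture, depth): 480x640x3 uint8, red, green, blue; 480x640 float32, m along the optical axis (not along the pixel's ray), 0 where there is no reading.
- manip.camera_model(name): a dict with "vertical_fov" (degrees; the focal length in pixels is half the picture's height over the tangent of half this angle, whatever the lens; pixels are square), "cx", "cy" (the principal point, pixels), "k1" (the pictures are not rectified: a ray, as slopes to the right and down, at radius r is drawn at 1 + k1 r^2 times it, then the intrinsics apply), "eye" and "rotation" of the camera in the world. Camera axes: x right, y down, z forward; pixel columns grow to the right and rows downward; lengths in m; the calibration is good to about 2 mm. A picture is of the moment at which its call begins: read the wrist's pose just before it. camera_model takes no time and is no camera call; for the wrist camera it gives the pose at the moment of the call.
- manip.sign_off(): hands the job in; it is judged then, once.
The state is a dict: "clock": time; "qpos": joint angles; "qd": joint speeds; "tau": joint torques, N m; "eef_pos": TCP position; "tool_rot": TCP orientation; "contact_force": force on the tool from outside, world axes, zero at the start; "ft_torque": the same for the moment, N m; "opening": finger opening in m; "gripper_force": force on a finger pad.
Only numpy, scipy, OpenCV 4.12 (cv2) and the standard library are available. Lean on these libraries where they do the work, as an engineer would, in place of code of your own. Each camera call takes 0.05 s, during which the arm holds its last target. There are 200 camera calls.

## Working session

There is one attempt and no reset: what is moved stays moved. The work goes in short steps, Python scripts to look and compute and a tool call to move; the robot and the scene stay as the last step left them, time stands still between calls to the robot, and variables do not carry over. Pictures are saved under pics/ and viewed, at most 10 in all, crops included, and the job is handed in when it is done.

Besides the shell and the picture viewer there is one more tool, called after "Emit:" as name(argument=value, ...), one argument or row to a line, values as JSON. carry_out: Moves the arm, as the interface text tells. Its arguments: {"type":"object","properties":{"rows":{"type":"array","items":{"type":"array","items":{"type":"number"}}},"squeeze":{"type":"number"}},"required":["rows"]}

```bash
mkdir -p pics
cat > h.py <<'E'
import numpy as np, cv2
from station import manip
def snap(n):
    m=manip.camera_model(n); im,d=manip.grab_frame(n); return im,d,m
def rays(m,px,shape=(480,640)):
    f=shape[0]/2/np.tan(np.radians(m["vertical_fov"])/2)
    K=np.array([[f,0,m["cx"]],[0,f,m["cy"]],[0,0,1.]])
    u=cv2.undistortPoints(np.array(px,float).reshape(-1,1,2),K,np.array([m["k1"],0,0,0.])).reshape(-1,2)
    return np.c_[u,np.ones(len(u))]
def plane(m,px,z):
    r=rays(m,px)@np.array(m["rotation"]).T; e=np.array(m["eye"]); return e+r*((z-e[2])/r[:,2])[:,None]
def deep(m,px,d):
    px=np.array(px,float).reshape(-1,2); dd=np.array([d[int(round(v)),int(round(u))] for u,v in px])
    return np.array(m["eye"])+(rays(m,px)*dd[:,None])@np.array(m["rotation"]).T
def cloud(m,d):
    v,u=np.mgrid[0:480,0:640]; return deep(m,np.c_[u.ravel(),v.ravel()],d).reshape(480,640,3)
E
python3 - <<'E'
from h import *
for n in("scene","top"):
    im,d,m=snap(n); cv2.imwrite(f"pics/{n}0.png",im[...,::-1]); np.savez(f"{n}0.npz",im=im,d=d,m=m); print(n,m)
print(manip.read_state(),manip.tcp_to_grasp)
E
```

```text
scene {'vertical_fov': 48.83502688175089, 'cx': 315.95390199750926, 'cy': 237.91408857309744, 'k1': -0.12296733175506507, 'eye': array([0.55004981, 0.76850477, 1.26666874]), 'rotation': array([-2.50873693, -0.00879152, -3.06362943])}
top {'vertical_fov': 55.38431370300385, 'cx': 319.5213748354425, 'cy': 241.18432583209744, 'k1': -0.08292965484685229, 'eye': array([ 0.35756922, -0.09009727,  1.25637478]), 'rotation': array([-2.93667461e+00, -4.72685083e-04, -1.61705025e+00])}
{'clock': 0.1, 'qpos': array([ 1.21741239e+00,  4.80787078e-01,  1.59677992e+00,  8.27142969e-06,
        1.06508041e+00, -4.66189778e-02]), 'qd': array([-0.00046005, -0.00048825, -0.00140962,  0.00188328,  0.00060432,
        0.00026179]), 'tau': array([ 1.21907862e-03, -9.52252221e+01, -4.31038535e+01,  1.66455920e-04,
        5.50275698e-03,  9.75700664e-05]), 'eef_pos': array([0.19615429, 0.61933469, 0.23073644]), 'tool_rot': array([-3.14053938e+00, -5.63777341e-05,  2.83482365e+00]), 'contact_force': array([ 0.3191502 ,  0.02260397, -0.69063727]), 'ft_torque': array([-0.00626099, -0.01911471,  0.00076466]), 'gripper_force': 0.0, 'opening': 0.08531585785133342} 0.0187
```

View pics/top0.png

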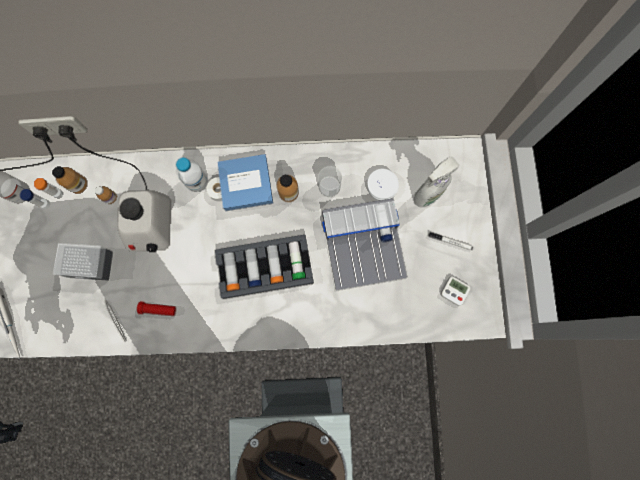

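View pics/scene0.png

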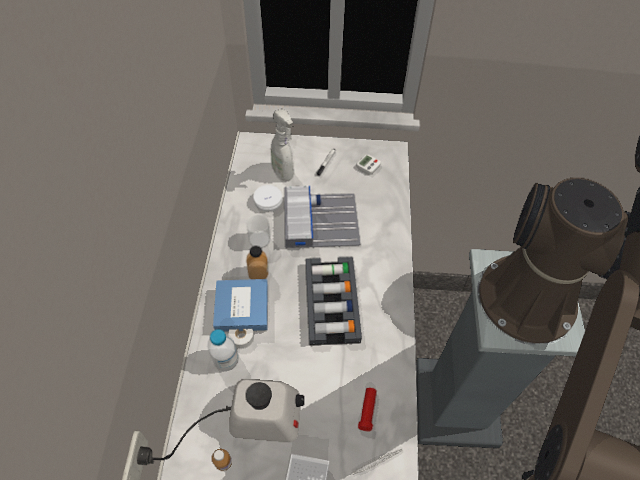

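The top view shows foam tubes, left to right: orange (232,270), blue (253,268), orange (274,264) and green (297,260). The cassette at (365,245) holds a blue tube (386,235) in its right lane. It therefore lacks orange and green; I'll use the inner orange. The red tube at (157,309) is a decoy.

```bash
sed -i '2a from scipy.spatial.transform import Rotation as Ro' h.py
sed -i 's/^    m=manip.camera_model(n); /    m=manip.camera_model(n); m["rotation"]=Ro.from_euler("xyz",m["rotation"]).as_matrix(); /' h.py
python3 - <<'E'
from h import *
for n in("top","scene"):
    z=np.load(n+"0.npz",allow_pickle=True); im,d,m=z["im"],z["d"],z["m"].item()
    m["rotation"]=Ro.from_euler("xyz",m["rotation"]).as_matrix()
    P=cloud(m,d); hsv=cv2.cvtColor(im,cv2.COLOR_RGB2HSV); H,S,V=hsv[...,0],hsv[...,1],hsv[...,2]
    box=(P[...,0]>.35)&(P[...,0]<1)&(P[...,1]>-.45)&(P[...,1]<.35)
    print(n,"bench z",np.median(P[box&(P[...,2]<.01)][:,2]))
    for c,lo,hi in(("or",5,18),("gr",50,80),("bl",105,130)):
        k=(box&(H>=lo)&(H<=hi)&(S>130)&(V>40)).astype(np.uint8)
        _,_,st,ce=cv2.connectedComponentsWithStats(k)
        for s,q in zip(st[1:],ce[1:]):
            if 25<s[4]<900: print(c,s,q.round(1),deep(m,q,d)[0].round(4),plane(m,[q],.038)[0].round(4))
    dark=(box&(V<75)&(S<60)&(P[...,2]>.004)&(P[...,2]<.05)).astype(np.uint8)
    cs,_=cv2.findContours(cv2.morphologyEx(dark,cv2.MORPH_CLOSE,np.ones((15,15))),0,2)
    for c in cs:
        if cv2.contourArea(c)>1500:
            b=cv2.boxPoints(cv2.minAreaRect(c)); print("dark",b.round(1).tolist(),plane(m,b,.032).round(4).tolist())
    a=(box&(S<70)&(V>75)&(V<150)&(P[...,2]>.004)&(P[...,2]<.016)).astype(np.uint8)
    cs,_=cv2.findContours(cv2.morphologyEx(a,cv2.MORPH_CLOSE,np.ones((5,5))),0,2)
    for c in cs:
        if cv2.contourArea(c)>1500:
            b=cv2.boxPoints(cv2.minAreaRect(c)); print("apron",b.round(1).tolist(),plane(m,b,.01).round(4).tolist(), np.median(P[...,2][a>0]))
E
```

```text
top bench z 0.0005682401177539154
or [278 177  19  23 231] [287.3 189. ] [ 0.7452 -0.0226  0.0924] [ 0.7633 -0.0195  0.038 ]
or [270 276  14   8  81] [276.4 279.1] [0.5119 0.0177 0.0405] [0.5122 0.0179 0.038 ]
or [226 283  14   8  83] [232.5 286.7] [0.4962 0.135  0.0436] [0.4969 0.136  0.038 ]
gr [292 272  13   8  73] [298.2 275.4] [ 0.519  -0.0412  0.0418] [ 0.5195 -0.0411  0.038 ]
bl [327 224  72  14 104] [361.8 230.8] [ 0.6311 -0.218   0.0508] [ 0.634  -0.2194  0.038 ]
bl [381 235  11   6  51] [386.  237.4] [ 0.6107 -0.2829  0.047 ] [ 0.6126 -0.2843  0.038 ]
bl [249 280  12   6  54] [254.7 282.8] [0.5041 0.0754 0.0435] [0.5048 0.0762 0.038 ]
dark [[213.8000030517578, 249.5], [304.70001220703125, 234.39999389648438], [312.79998779296875, 283.0], [221.89999389648438, 298.20001220703125]] [[0.6018, 0.1877, 0.032], [0.6327, -0.0628, 0.032], [0.4979, -0.0792, 0.032], [0.468, 0.1661, 0.032]]
apron [[325.79998779296875, 236.0], [397.20001220703125, 223.60000610351562], [406.6000061035156, 277.29998779296875], [335.20001220703125, 289.79998779296875]] [[0.6302, -0.1209, 0.01], [0.6567, -0
[... 635 characters left out ...]
2774  0.038 ]
bl [295 242  10   3  28] [299.8 243. ] [ 0.655  -0.117   0.0267] [ 0.6541 -0.109   0.038 ]
bl [347 300   5  11  40] [349.2 305.4] [0.5048 0.0862 0.0451] [0.5045 0.0822 0.038 ]
dark [[284.3999938964844, 240.39999389648438], [340.0, 227.1999969482422], [366.79998779296875, 340.3999938964844], [311.29998779296875, 353.6000061035156]] [[0.6997, -0.1188, 0.032], [0.5423, -0.1802, 0.032], [0.4552, 0.177, 0.032], [0.5935, 0.2244, 0.032]]
apron [[286.79998779296875, 197.0], [355.3999938964844, 191.60000610351562], [359.6000061035156, 245.1999969482422], [291.0, 250.5]] [[0.7139, -0.3019, 0.01], [0.5009, -0.3427, 0.01], [0.4817, -0.1359, 0.01], [0.6792, -0.1, 0.01]] 0.008364263517572357
```

Emit:
carry_out(
  rows=[
    [0.5,-1,0.2,0,0,0.2,50],
    [0.5,-1,0.2,0,0,0.2,50],
    [0.5,-1,0.2,0,0,0.2,50],
    [0.5,-1,0.2,0,0,0.2,50],
    [0.5,-1,0.2,0,0,0.2,50],
    [0.5,-1,0.2,0,0,0.2,50],
  ],
)

```text
clock: 0.6
eef_pos: [0.2972, 0.4161, 0.2718]
tool_rot: [-3.141, 0.0, -3.03]
contact_force: [0.9, 1.8, -0.4]
opening: 0.0503
gripper_force: 0.0
```

Emit:
carry_out(
  rows=[
    [0.5,-1,0.2,0,0,0,50],
    [0.5,-1,0.2,0,0,0,50],
    [0.5,-1,0.2,0,0,0,50],
    [0.5,-1,0.2,0,0,0,50],
    [0.5,-1,0.2,0,0,0,50],
    [0.5,-1,0.2,0,0,0,50],
  ],
)

```text
clock: 1.1
eef_pos: [0.3976, 0.2162, 0.3121]
tool_rot: [-3.141, 0.001, -3.031]
contact_force: [0.3, 0.7, 0.6]
opening: 0.0498
gripper_force: 0.0
```

Emit:
carry_out(
  rows=[
    [0.75,-1,0,0,0,0,50],
    [0.75,-1,0,0,0,0,50],
    [0.75,-1,0,0,0,0,50],
    [0.75,-1,0,0,0,0,50],
    [0.75,-1,0,0,0,0,50],
    [0.75,-1,0,0,0,0,50],
    [0.75,-1,0,0,0,0,50],
    [0.75,-1,0,0,0,0,50],
  ],
)

```text
clock: 1.77
eef_pos: [0.5469, 0.0177, 0.3106]
tool_rot: [3.142, -0.001, -3.033]
contact_force: [-1.3, 0.9, -0.4]
opening: 0.0502
gripper_force: 0.0
```

Run:
```python
from h import *
im,d,m=snap("wrist"); cv2.imwrite("pics/w1.png",im[...,::-1]); np.savez("w1.npz",im=im,d=d,m=m); print(m)
```

```text
{'vertical_fov': 59.39348675954554, 'cx': 320.68699958656595, 'cy': 238.34801619550882, 'k1': -0.09836014462097872, 'eye': array([0.47591672, 0.01055967, 0.4531298 ]), 'rotation': array([[-1.08095306e-01,  9.55851201e-01,  2.73246934e-01],
       [ 9.94140513e-01,  1.03991330e-01,  2.95032961e-02],
       [-2.14551171e-04,  2.74835015e-01, -9.61491377e-01]])}
```

View pics/w1.png

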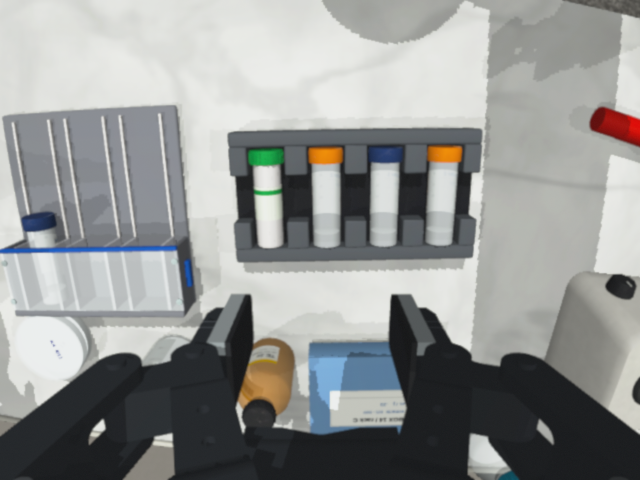

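Emit:
carry_out(
  rows=[
    [0,-1,0,0,0,0,50],
    [0,-1,0,0,0,0,50],
    [0,-1,0,0,0,0,50],
    [0,-1,0,0,0,0,50],
    [0,-1,0,0,0,0,50],
    [0,-1,0,0,0,0,50],
  ],
)

```text
clock: 2.32
eef_pos: [0.5458, -0.1842, 0.3113]
tool_rot: [-3.14, -0.0, -3.031]
contact_force: [-0.6, 0.6, -0.5]
opening: 0.0503
gripper_force: 0.0
```

Run:
```python
from h import *
im,d,m=snap("wrist"); cv2.imwrite("pics/w2.png",im[...,::-1]); np.savez("w2.npz",im=im,d=d,m=m)
```

```text
(no output)
```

View pics/w2.png

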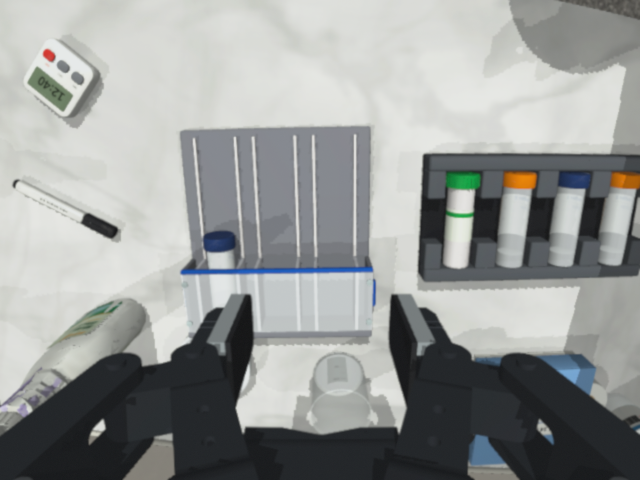

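The wrist views show the foam with green (267,158) and orange (326,157) caps in w1. In w2 they are at (463,180) and (520,180), with the cassette front edge at (182..370,128), the blue trim at row 270, and the middle and left lanes empty.

Run:
```python
from h import *
L={}
def tri(m1,p1,m2,p2):
    A=[];b=[]
    for m,p in((m1,p1),(m2,p2)):
        r=m["rotation"]@rays(m,[p])[0]; r/=np.linalg.norm(r); M=np.eye(3)-np.outer(r,r); A.append(M);b.append(M@m["eye"])
    return np.linalg.lstsq(np.vstack(A),np.hstack(b),rcond=None)[0]
caps={}
for n in("w1","w2"):
    z=np.load(n+".npz",allow_pickle=True); im,d,m=z["im"],z["d"],z["m"].item(); L[n]=(im,d,m)
    P=cloud(m,d); hsv=cv2.cvtColor(im,cv2.COLOR_RGB2HSV); H,S,V=[hsv[...,i] for i in range(3)]
    stock=(P[...,0]>.45)&(P[...,0]<.65)&(P[...,1]>-.1)&(P[...,1]<.21)
    for c,lo,hi in(("or",5,18),("gr",50,80),("bl",105,130)):
        k=(stock&(H>=lo)&(H<=hi)&(S>130)&(V>40)).astype(np.uint8)
        _,_,st,ce=cv2.connectedComponentsWithStats(k)
        for s,q in zip(st[1:],ce[1:]):
            if s[4]>200: caps.setdefault(c,{}).setdefault(n,[]).append(q); print(n,c,s,q.round(1),deep(m,q,d)[0].round(4))
    k=(stock&(P[...,2]>.018)&(((V>110)&(S<60)))).astype(np.uint8)
    k=cv2.morphologyEx(k,cv2.MORPH_OPEN,np.ones((5,5)))
    cs,_=cv2.findContours(k,0,2)
    for c in cs:
        if cv2.contourArea(c)>800:
            mk=np.zeros((480,640),np.uint8); cv2.drawContours(mk,[c],-1,1,-1)
            Q=P[mk>0]; vx,vy,x0,y0=cv2.fitLine(plane(m,c.reshape(-1,2).astype(float),.03)[:,:2].astype(np.float32),2,0,.01,.01).ravel()
            print(n,"body",Q.mean(0).round(4),"x",np.percentile(Q[:,0],[1,99]).round(4),"ridge z",np.percentile(Q[:,2],90).round(4),"yaw",np.arctan(vy/vx).round(3),"line pt",x0.round(4),y0.round(4))
for c,t in((("gr"),0),("or",0)):
    a=sorted(caps[c]["w1"],key=lambda q:q[0])[0];b=sorted(caps[c]["w2"],key=lambda q:q[0])[0]; print("tri",c,tri(L["w1"][2],a,L["w2"][2],b).round(4))
print("tri foam corner nearR",tri(L["w1"][2],(229,132),L["w2"][2],(424,154)), "farR",tri(L["w1"][2],(237,261),L["w2"][2],(421,279)))
print("tri cass frontL",tri(L["w1"][2],(177,106),L["w2"][2],(370,126)))
m=L["w1"][2]; print("foam w1 near/far", plane(m,[(229,132),(480,129),(472,257),(237,261)],.032).round(4).tolist())
im,d,m=L["w2"]; g=cv2.cvtColor(im,cv2.COLOR_RGB2GRAY).astype(int)
for v in(150,185,220):
    row=g[v,180:375]; k=np.flatnonzero(row>row.min()+60)+180; grp=np.split(k,np.flatnonzero(np.diff(k)>2)+1); u=[x.mean() for x in grp if len(x)<9]
    print(v,np.round(u,1),plane(m,[(q,v) for q in u],.012)[:,:2].round(4).tolist())
print("corner front",plane(m,[(182,129.5),(370,126.5)],.008).round(4).tolist(),deep(m,[(190,135),(365,132)],d).round(4).tolist())
print("trim",plane(m,[(182,271),(277,270.5),(372,269)],.05).round(4).tolist(),deep(m,[(277,270)],d))
print("floor z",deep(m,[(275,200),(215,160),(335,200)],d).round(4).tolist())
```

```text
w1 or [427 145  36  18 578] [444.3 153.1] [0.4941 0.1337 0.0407]
w1 or [308 146  35  18 594] [324.9 154.8] [0.5089 0.0182 0.042 ]
w1 gr [248 148  36  18 574] [265.5 156.1] [ 0.5163 -0.0389  0.0418]
w1 bl [369 147  33  15 465] [384.6 154.1] [0.5018 0.0754 0.0425]
w1 body [ 0.5818 -0.0313  0.036 ] x [0.555  0.6119] ridge z 0.0368 yaw 0.22 line pt 0.5938 -0.0324
w1 body [0.5594 0.0249 0.0362] x [0.5186 0.6029] ridge z 0.0381 yaw 0.072 line pt 0.5736 0.0259
w1 body [0.5447 0.1407 0.0362] x [0.5037 0.588 ] ridge z 0.0382 yaw 0.122 line pt 0.5541 0.1442
w1 body [0.5515 0.0828 0.0361] x [0.5106 0.5957] ridge z 0.0382 yaw 0.181 line pt 0.5631 0.0826
w2 or [503 171  34  18 560] [519.7 179.4] [0.5091 0.0123 0.0419]
w2 or [610 172  30  17 448] [625.1 179.6] [0.4945 0.13   0.0394]
w2 gr [446 172  35  17 549] [462.8 179.8] [ 0.5166 -0.0459  0.0424]
w2 bl [559 172  31  16 403] [574.1 179.8] [0.5022 0.0712 0.0408]
w2 body [ 0.583  -0.0359  0.0332] x [0.5565 0.611 ] ridge z 0.0366 yaw 0.03 line pt 0.587 -0.0315
w2 body [0.5443 0.1376 0.0344] x [0.5043 0.5884] ridge z 0.0381 yaw 0.229 line pt 0.5492 
[... 782 characters left out ...]
3.5 354.5 372.5] [[0.5581, -0.3319], [0.5564, -0.3151], [0.552, -0.2728], [0.5499, -0.2538], [0.5454, -0.2111], [0.5433, -0.1922], [0.5385, -0.1492], [0.5364, -0.1303]]
220 [183.5 200.5 239.5 257.  297.  314.5 354.5 372. ] [[0.5964, -0.3293], [0.5944, -0.3105], [0.5898, -0.2679], [0.5877, -0.249], [0.583, -0.2059], [0.5809, -0.1871], [0.5762, -0.1442], [0.5741, -0.1254]]
corner front [[0.5003, -0.335, 0.008], [0.4769, -0.1407, 0.008]] [[0.5052, -0.3264, 0.0074], [0.483, -0.1448, 0.0055]]
trim [[0.6405, -0.318, 0.05], [0.6287, -0.22, 0.05], [0.6164, -0.1237, 0.05]] [[ 0.62840775 -0.22010878  0.04943116]]
floor z [[0.5646, -0.2317, 0.0077], [0.5286, -0.2988, 0.0069], [0.5577, -0.1675, 0.0069]]
```

Emit:
carry_out(
  rows=[
    [0.07,0.74,-0.5,0,0,0.007,46],
    [0.07,0.74,-0.9,0,0,0.007,46],
    [0.07,0.74,-0.9,0,0,0.007,46],
    [0.07,0.74,-0.9,0,0,0.007,46],
    [0.07,0.74,-0.9,0,0,0.007,46],
    [0.07,0.74,-0.9,0,0,0.007,46],
    [0.07,0.74,-0.9,0,0,0.007,46],
    [0.07,0.74,-0.9,0,0,0.007,46],
    [0.07,0.74,-0.9,0,0,0.007,46],
  ],
)

```text
clock: 3.12
eef_pos: [0.5605, -0.0315, 0.1322]
tool_rot: [-3.141, 0.001, -3.013]
contact_force: [0.3, -0.2, 0.2]
opening: 0.0459
gripper_force: 0.0
```

Run:
```python
from h import *
im,d,m=snap("wrist"); cv2.imwrite("pics/w3.png",im[...,::-1])
for i in range(3):
    s=manip.read_state(); print(s["eef_pos"].round(4),s["tool_rot"].round(4),s["opening"],s["contact_force"]); manip.grab_frame("top")
P=cloud(m,d)
H,S,V=cv2.split(cv2.cvtColor(im,cv2.COLOR_RGB2HSV))
for c,lo,hi in(("or",5,18),("gr",50,80)):
    _,_,st,ce=cv2.connectedComponentsWithStats(((H>=lo)&(H<=hi)&(S>130)&(V>40)).astype(np.uint8))
    for s,q in zip(st[1:],ce[1:]):
        if s[4]>200: print(c,s,q,plane(m,[q],.036).round(4),deep(m,q,d).round(4))
```

```text
[ 0.5609 -0.0322  0.1326] [-3.1411e+00  1.7000e-03 -3.0141e+00] 0.04608826019706444 [-0.25984865  0.04203849  0.55545429]
[ 0.561  -0.0325  0.1328] [-3.1410e+00  2.2000e-03 -3.0148e+00] 0.045534318540104424 [ 0.50300644 -0.30668719  0.02165584]
[ 0.5611 -0.0328  0.1327] [-3.1410e+00  2.3000e-03 -3.0153e+00] 0.04638682229865049 [-0.20558535  0.61252364 -0.63566915]
or [ 386  153   60   32 1768] [415.41176471 168.00282805] [[0.5095 0.0166 0.036 ]] [[0.5089 0.015  0.0425]]
or [ 581  156   56   32 1494] [608.32262383 171.69745649] [[0.4947 0.1331 0.036 ]] [[0.4946 0.1296 0.0409]]
gr [ 284  153   61   31 1743] [313.61904762 168.03212851] [[ 0.517  -0.0406  0.036 ]] [[ 0.5164 -0.0406  0.0418]]
gr [291 224  47  10 277] [313.98555957 229.10108303] [[ 0.5524 -0.036   0.036 ]] [[ 0.552  -0.0361  0.0377]]
```

View pics/w3.png

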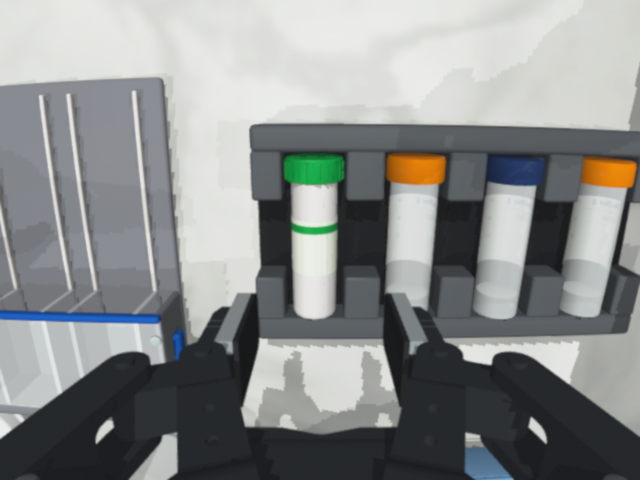

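The green tube is centred between the fingers (cap at (314,168), band at (314,229)), so I'm descending to grip.

Emit:
carry_out(
  rows=[
    [0,-0.01,-0.2,0,0,-0.001,46],
    [0,-0.01,-0.35,0,0,-0.001,46],
    [0,-0.01,-0.45,0,0,-0.001,46],
    [0,-0.01,-0.53,0,0,-0.001,46],
    [0,-0.01,-0.58,0,0,-0.001,46],
    [0,-0.01,-0.6,0,0,-0.001,46],
    [0,-0.01,-0.605,0,0,-0.001,46],
    [0,-0.01,-0.605,0,0,-0.001,46],
    [0,-0.01,-0.605,0,0,-0.001,46],
  ],
  squeeze=30,
)

```text
clock: 4.07
eef_pos: [0.561, -0.0345, 0.0113]
tool_rot: [-3.141, 0.002, -3.017]
contact_force: [-0.8, 0.1, 0.9]
opening: 0.0461
gripper_force: 0.0
```

Emit:
carry_out(
  rows=[
    [0,0,0,0,0,0,15],
    [0,0,0,0,0,0,15],
    [0,0,0,0,0,0,15],
    [0,0,0,0,0,0,15],
    [0,0,0,0,0,0,15],
    [0,0,0,0,0,0,15],
    [0,0,0,0,0,0,15],
  ],
  squeeze=30,
)

```text
clock: 4.65
eef_pos: [0.5609, -0.0345, 0.0111]
tool_rot: [-3.141, 0.001, -3.017]
contact_force: [-1.1, -0.9, 9.1]
opening: 0.0262
gripper_force: 29.4
```

Emit:
carry_out(
  rows=[
    [0,0,0.1,0,0,0,15],
    [0,0,0.3,0,0,0,15],
    [0,0,0.4,0,0,0,15],
    [0,0,0.4,0,0,0,15],
  ],
)

```text
clock: 4.98
eef_pos: [0.5628, -0.0346, 0.0947]
tool_rot: [-3.14, 0.006, -3.017]
contact_force: [1.5, -0.7, -0.6]
opening: 0.0263
gripper_force: 30.3
```

Run:
```python
from h import *
im,d,m=snap("wrist"); cv2.imwrite("pics/w4.png",im[...,::-1])
s=manip.read_state(); print(s["eef_pos"].round(4),s["tool_rot"].round(4),s["opening"],s["contact_force"],s["gripper_force"])
H,S,V=cv2.split(cv2.cvtColor(im,cv2.COLOR_RGB2HSV))
_,_,st,ce=cv2.connectedComponentsWithStats(((H>=50)&(H<=80)&(S>130)&(V>40)).astype(np.uint8))
for t,q in zip(st[1:],ce[1:]):
    if t[4]>100: print(t,q,(plane(m,[q],s["eef_pos"][2]+.0255)-s["eef_pos"]).round(4),(deep(m,q,d)-s["eef_pos"]).round(4))
```

```text
[ 0.5619 -0.0345  0.0928] [-3.1405  0.0044 -3.0169] 0.02659634084951969 [ 0.23732471  0.57314448 -0.13349536] 30.296912044286728
[ 264  181  114   68 6820] [320.80234604 214.3585044 ] [[-0.0437 -0.005   0.0255]] [[-0.0451 -0.0052  0.0316]]
[280 313  82  25 948] [320.72995781 327.83016878] [[-0.0074 -0.0005  0.0255]] [[-0.0092 -0.0007  0.0287]]
```

View pics/w4.png

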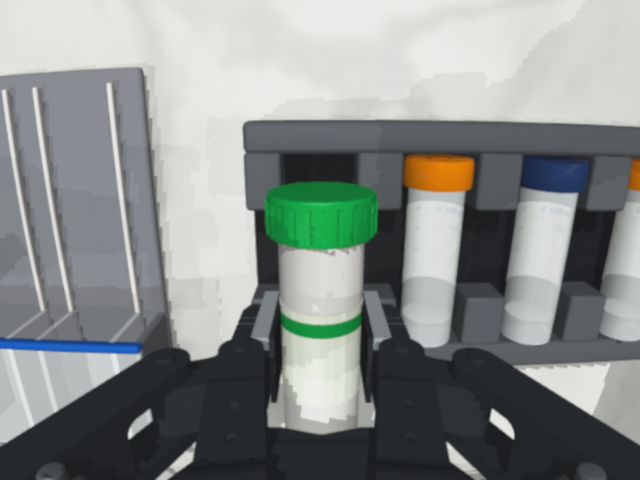

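The green tube is held level and straight (cap at (321,214)). I'm carrying it over the middle lane.

Emit:
carry_out(
  rows=[
    [0.02,-0.15,0,0,0,0,15],
    [0.03,-0.35,0,0,0,0,15],
    [0.05,-0.55,0,0,0,0,15],
    [0.06,-0.75,0,0,0,0,15],
    [0.065,-0.9,0,0,0,0,15],
    [0.065,-0.97,0,0,0,0,15],
    [0.065,-0.97,0,0,0,0,15],
    [0.065,-0.97,0,0,0,0,15],
    [0.065,-0.97,0,0,0,0,15],
    [0.065,-0.97,0,0,0,0,15],
  ],
)

```text
clock: 5.87
eef_pos: [0.573, -0.2268, 0.09]
tool_rot: [3.141, -0.001, -3.016]
contact_force: [-0.5, -0.0, -0.3]
opening: 0.0264
gripper_force: 30.3
```

Run:
```python
from h import *
im,d,m=snap("wrist"); cv2.imwrite("pics/w5.png",im[...,::-1])
s=manip.read_state(); print(s["eef_pos"].round(4),s["tool_rot"].round(4))
```

```text
[ 0.5732 -0.2269  0.0902] [ 3.1412e+00 -4.0000e-04 -3.0155e+00]
```

View pics/w5.png

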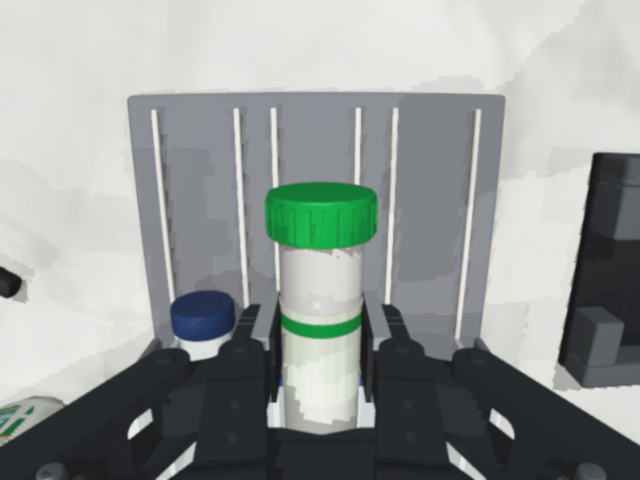

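The middle-lane guides at (275,112) and (359,112) put the lane centre about 2 mm left of the tube, which matches my computed offset. I'm correcting it, lowering, and sliding the foot under the cover.

Emit:
carry_out(
  rows=[
    [0,-0.01,-0.1,0,0,0,15],
    [0,-0.01,-0.2,0,0,0,15],
    [0,-0.01,-0.28,0,0,0,15],
    [0,-0.01,-0.34,0,0,0,15],
    [0,-0.01,-0.37,0,0,0,15],
    [0,-0.01,-0.385,0,0,0,15],
    [0,-0.01,-0.385,0,0,0,15],
    [0,-0.01,-0.385,0,0,0,15],
    [0,-0.01,-0.385,0,0,0,15],
  ],
)

```text
clock: 6.67
eef_pos: [0.5738, -0.2305, 0.0141]
tool_rot: [-3.141, 0.001, -3.017]
contact_force: [0.6, 1.2, 0.6]
opening: 0.0267
gripper_force: 30.3
```

Emit:
carry_out(
  rows=[
    [0.03,0.004,0,0,0,0,15],
    [0.06,0.008,0,0,0,0,15],
    [0.09,0.012,0,0,0,0,15],
    [0.12,0.015,0,0,0,0,15],
    [0.15,0.019,0,0,0,0,15],
    [0.15,0.019,0,0,0,0,15],
    [0.15,0.019,0,0,0,0,15],
    [0.15,0.019,0,0,0,0,15],
  ],
)

```text
clock: 7.33
eef_pos: [0.603, -0.2264, 0.0131]
tool_rot: [3.141, -0.0, -3.017]
contact_force: [-0.4, 0.2, 0.6]
opening: 0.0265
gripper_force: 30.3
```

Emit:
carry_out(
  rows=[
    [0,0.003,-0.008,0,0,0,15],
    [0,0.003,-0.008,0,0,0,15],
    [0,0.003,-0.008,0,0,0,44],
    [0,0.003,-0.008,0,0,0,44],
    [0,0.003,-0.008,0,0,0,44],
    [0,0.003,-0.008,0,0,0,44],
    [0,0.003,0.1,0,0,0,44],
    [0,0.003,0.25,0,0,0,44],
    [0,0.003,0.4,0,0,0,44],
    [-0.19,-0.02,0.4,0,0,0,0],
    [-0.375,-0.04,0.4,0,0,0,0],
    [-0.375,-0.04,0.4,0,0,0,0],
    [-0.375,-0.04,0.4,0,0,0,0],
    [-0.375,-0.04,0.4,0,0,0,0],
    [-0.375,-0.04,0.4,0,0,0,0],
  ],
)

```text
clock: 8.58
eef_pos: [0.5293, -0.2348, 0.0934]
tool_rot: [-3.141, 0.001, -3.017]
contact_force: [0.5, 0.2, -0.3]
opening: 0.0003
gripper_force: 0.0
```

Run:
```python
from h import *
im,d,m=snap("wrist"); cv2.imwrite("pics/w6.png",im[...,::-1])
s=manip.read_state(); print(s["eef_pos"].round(4),s["tool_rot"].round(4),s["opening"])
P=cloud(m,d)
H,S,V=cv2.split(cv2.cvtColor(im,cv2.COLOR_RGB2HSV))
_,_,st,ce=cv2.connectedComponentsWithStats(((H>=50)&(H<=80)&(S>130)&(V>40)).astype(np.uint8))
C=np.array([.5993,-.2255]);u=np.array([.9922,.1247])
for t,q in zip(st[1:],ce[1:]):
    if t[4]>100:
        p=plane(m,[q],.040)[0]; e=p[:2]-C; print(t,q,p.round(4),"cass x,y",(e@u).round(4),(e@[-u[1],u[0]]).round(4),deep(m,q,d).round(4))
```

```text
[ 0.5293 -0.2346  0.0932] [-3.1412e+00  6.0000e-04 -3.0165e+00] -0.0002804683477655196
[341 292  14  13 118] [346.46610169 298.77966102] [ 0.544  -0.2193  0.04  ] cass x,y -0.054 0.0131 [[ 0.5517 -0.2172  0.0225]]
```

View pics/w6.png

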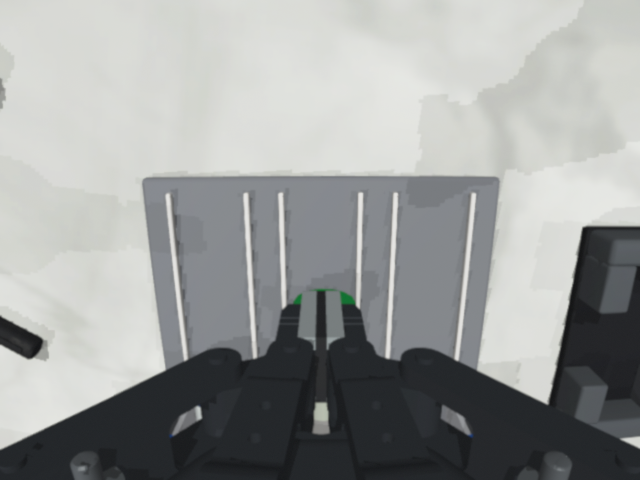

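The green cap lies at (322,295), just ahead of the closed fingers in the middle lane. I'm lowering behind it and pushing.

Emit:
carry_out(
  rows=[
    [-0.01,0,-0.15,0,0,0,0],
    [-0.01,0,-0.27,0,0,0,0],
    [-0.01,0,-0.34,0,0,0,0],
    [-0.01,0,-0.38,0,0,0,0],
    [-0.01,0,-0.38,0,0,0,0],
    [0.03,0.004,-0.38,0,0,0,0],
    [0.06,0.008,-0.38,0,0,0,0],
    [0.09,0.012,-0.38,0,0,0,0],
    [0.12,0.016,-0.38,0,0,0,0],
    [0.15,0.02,-0.38,0,0,0,0],
    [0.18,0.023,-0.38,0,0,0,0],
    [0.21,0.027,-0.38,0,0,0,0],
    [0.23,0.03,-0.38,0,0,0,0],
    [0.25,0.032,-0.38,0,0,0,0],
    [0.26,0.033,-0.38,0,0,0,0],
    [0.27,0.034,-0.38,0,0,0,0],
    [0.27,0.034,-0.38,0,0,0,0],
  ],
)

```text
clock: 10.05
eef_pos: [0.5825, -0.2277, 0.0172]
tool_rot: [-3.142, 0.0, -3.017]
contact_force: [0.0, 0.0, -0.2]
opening: 0.0
gripper_force: 0.0
```

Emit:
carry_out(
  rows=[
    [0.005,0,0,0,0,0,0],
    [0.01,0.001,0,0,0,0,0],
    [0.015,0.002,0,0,0,0,0],
    [0.015,0.002,0,0,0,0,0],
  ],
)

```text
clock: 10.38
eef_pos: [0.5854, -0.2274, 0.0173]
tool_rot: [-3.142, 0.0, -3.017]
contact_force: [0.6, 0.6, 0.1]
opening: 0.0001
gripper_force: 0.0
```

Emit:
carry_out(
  rows=[
    [0.005,0.001,0,0,0,0,0],
    [0.01,0.001,0,0,0,0,0],
    [0.015,0.002,0,0,0,0,0],
    [0.015,0.002,0,0,0,0,0],
  ],
)

```text
clock: 10.72
eef_pos: [0.5885, -0.2269, 0.0173]
tool_rot: [-3.142, 0.0, -3.017]
contact_force: [0.1, -0.2, -0.2]
opening: 0.0001
gripper_force: 0.0
```

Emit:
carry_out(
  rows=[
    [0.005,0.001,0,0,0,0,0],
    [0.01,0.001,0,0,0,0,0],
    [0.01,0.001,0,0,0,0,0],
  ],
)

```text
clock: 10.97
eef_pos: [0.5901, -0.2266, 0.0172]
tool_rot: [3.141, -0.001, -3.017]
contact_force: [-2.3, 0.2, 0.2]
opening: -0.0001
gripper_force: 0.8
```

Emit:
carry_out(
  rows=[
    [0.005,0.001,0,0,0,0,0],
    [0.005,0.001,0,0,0,0,0],
    [0.005,0.001,0,0,0,0,0],
  ],
)

```text
clock: 11.22
eef_pos: [0.5902, -0.2264, 0.0171]
tool_rot: [3.141, -0.002, -3.017]
contact_force: [-6.3, -1.0, 2.3]
opening: -0.0001
gripper_force: 3.5
```

Emit:
carry_out(
  rows=[
    [-0.05,-0.006,0,0,0,0,0],
    [-0.1,-0.012,0,0,0,0,0],
    [-0.1,-0.012,0.2,0,0,0,0],
    [-0.1,-0.012,0.4,0,0,0,46],
    [-0.1,0.1,0.6,0,0,0,46],
    [-0.1,0.3,0.6,0,0,0,46],
    [-0.15,0.5,0.6,0,0,0,46],
    [-0.17,0.7,0.6,0,0,0,46],
    [-0.185,0.9,0.6,0,0,0,46],
    [-0.185,1.0,0.6,0,0,0,46],
    [-0.185,1.0,0.6,0,0,0,46],
  ],
)

```text
clock: 12.13
eef_pos: [0.553, -0.023, 0.1374]
tool_rot: [3.141, -0.0, -3.014]
contact_force: [-0.6, -0.6, 0.3]
opening: 0.046
gripper_force: 0.0
```

Emit:
carry_out(
  rows=[
    [0,0.15,0,0,0,0,46],
    [0,0.25,0,0,0,0,46],
    [0,0.25,0,0,0,0,46],
    [0,0.25,0,0,0,0,46],
    [0,0.25,0,0,0,0,46],
    [0,0.25,0,0,0,0,46],
    [0,0.25,0,0,0,0,46],
  ],
)

```text
clock: 12.72
eef_pos: [0.5542, 0.0225, 0.1373]
tool_rot: [-3.141, 0.0, -3.018]
contact_force: [-0.4, -0.3, -0.3]
opening: 0.046
gripper_force: 0.0
```

Run:
```python
from h import *
im,d,m=snap("wrist"); cv2.imwrite("pics/w7.png",im[...,::-1])
s=manip.read_state(); print(s["eef_pos"].round(4),s["tool_rot"].round(4),s["opening"])
H,S,V=cv2.split(cv2.cvtColor(im,cv2.COLOR_RGB2HSV))
_,_,st,ce=cv2.connectedComponentsWithStats(((H>=5)&(H<=18)&(S>130)&(V>40)).astype(np.uint8))
for t,q in zip(st[1:],ce[1:]):
    if t[4]>200: print(t,q,plane(m,[q],.036).round(4),deep(m,q,d).round(4))
im,d,m=snap("top"); P=cloud(m,d)
H,S,V=cv2.split(cv2.cvtColor(im,cv2.COLOR_RGB2HSV))
for lo,hi in((50,80),(105,130)):
    _,_,st,ce=cv2.connectedComponentsWithStats(((H>=lo)&(H<=hi)&(S>120)&(V>40)&(P[...,1]<-.15)&(P[...,1]>-.4)&(P[...,0]<.9)).astype(np.uint8))
    for t,q in zip(st[1:],ce[1:]):
        if t[4]>15: print(lo,t,q,plane(m,[q],.038).round(4))
```

```text
[0.5542 0.0226 0.1373] [-3.1415 -0.     -3.018 ] 0.04592865135902898
[ 294  151   59   31 1714] [322.68844807 165.72462077] [[0.5093 0.0186 0.036 ]] [[0.5084 0.0184 0.0436]]
[ 492  152   58   31 1595] [520.22131661 166.61253918] [[0.4945 0.134  0.036 ]] [[0.4943 0.1316 0.041 ]]
50 [357 238  13   7  72] [362.875      240.77777778] [[ 0.6062 -0.2204  0.038 ]]
105 [337 224  62  12  89] [367.29213483 229.8988764 ] [[ 0.636  -0.2345  0.038 ]]
105 [381 235  11   6  53] [386.16981132 237.45283019] [[ 0.6125 -0.2847  0.038 ]]
```

View pics/w7.png

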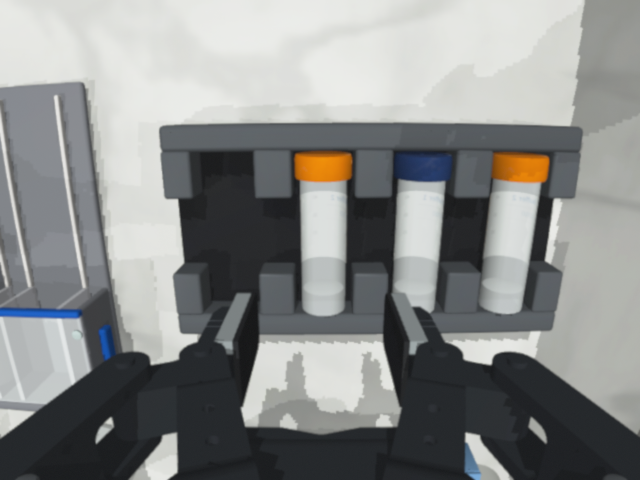

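The orange tube at (323,166..315) is nearly centred, and the green tube's cap lines up with the home blue one. Now gripping orange.

Emit:
carry_out(
  rows=[
    [0,0.007,-0.2,0,0,0,46],
    [0,0.007,-0.37,0,0,0,46],
    [0,0.007,-0.48,0,0,0,46],
    [0,0.007,-0.56,0,0,0,46],
    [0,0.007,-0.605,0,0,0,46],
    [0,0.007,-0.625,0,0,0,46],
    [0,0.007,-0.625,0,0,0,46],
    [0,0.007,-0.625,0,0,0,46],
    [0,0.007,-0.625,0,0,0,15],
    [0,0.007,-0.625,0,0,0,15],
    [0,0.007,-0.625,0,0,0,15],
    [0,0.007,-0.625,0,0,0,15],
    [0,0.007,-0.625,0,0,0,15],
    [0,0.007,-0.625,0,0,0,15],
    [0,0.007,-0.625,0,0,0,15],
  ],
  squeeze=30,
)

```text
clock: 14.07
eef_pos: [0.5551, 0.0248, 0.0133]
tool_rot: [-3.141, 0.002, -3.017]
contact_force: [-0.2, -1.2, 8.7]
opening: 0.0273
gripper_force: 31.4
```

Emit:
carry_out(
  rows=[
    [0,0,0.1,0,0,0,15],
    [0,0,0.3,0,0,0,15],
    [0,0,0.4,0,0,0,15],
    [0,0,0.4,0,0,0,15],
    [0,0,0.4,0,0,0,15],
    [0,0,0.4,0,0,0,15],
  ],
)

```text
clock: 14.57
eef_pos: [0.5541, 0.0249, 0.0923]
tool_rot: [-3.142, 0.0, -3.017]
contact_force: [0.0, -0.1, -0.8]
opening: 0.0273
gripper_force: 30.5
```

Emit:
carry_out(
  rows=[
    [0.02,-0.15,0,0,0,0,15],
    [0.03,-0.35,0,0,0,0,15],
    [0.04,-0.55,0,0,0,0,15],
    [0.05,-0.75,0,0,0,0,15],
    [0.055,-0.9,0,0,0,0,15],
    [0.055,-0.96,0,0,0,0,15],
    [0.055,-0.96,0,0,0,0,15],
    [0.055,-0.96,0,0,0,0,15],
    [0.055,-0.96,0,0,0,0,15],
    [0.055,-0.96,0,0,0,0,15],
    [0.055,-0.96,0,0,0,0,15],
    [0.055,-0.96,0,0,0,0,15],
  ],
)

```text
clock: 15.57
eef_pos: [0.5654, -0.1661, 0.0923]
tool_rot: [3.142, -0.0, -3.016]
contact_force: [-0.0, 0.1, -0.6]
opening: 0.0271
gripper_force: 30.5
```

Run:
```python
from h import *
im,d,m=snap("wrist"); cv2.imwrite("pics/w8.png",im[...,::-1])
s=manip.read_state(); print(s["eef_pos"].round(4),s["tool_rot"].round(4))
H,S,V=cv2.split(cv2.cvtColor(im,cv2.COLOR_RGB2HSV))
_,_,st,ce=cv2.connectedComponentsWithStats(((H>=5)&(H<=18)&(S>130)&(V>40)).astype(np.uint8))
for t,q in zip(st[1:],ce[1:]):
    if t[4]>2000: print(t,q,(plane(m,[q],s["eef_pos"][2]+.0255)-s["eef_pos"]).round(4))
```

```text
[ 0.5654 -0.1663  0.0923] [ 3.1416  0.     -3.0159]
[ 267  175  108   65 6362] [320.59902546 206.68296133] [[-0.047  -0.0052  0.0255]]
```

View pics/w8.png

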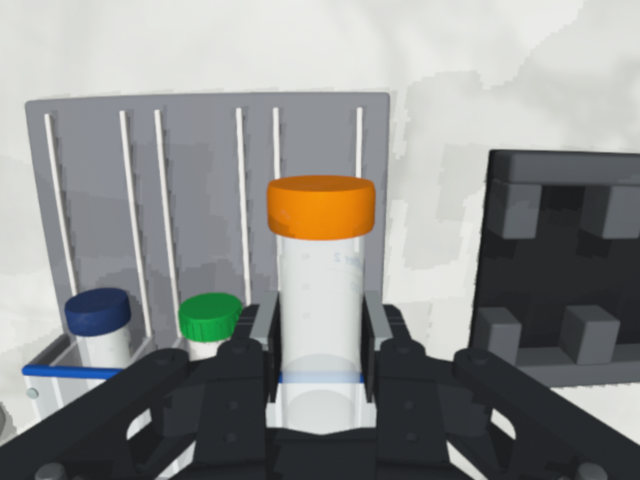

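The lane guides at (277,112) and (360,112) sit about 1 mm left of the held orange tube. Lowering and sliding in.

Emit:
carry_out(
  rows=[
    [0,-0.006,-0.1,0,0,0,15],
    [0,-0.006,-0.2,0,0,0,15],
    [0,-0.006,-0.28,0,0,0,15],
    [0,-0.006,-0.34,0,0,0,15],
    [0,-0.006,-0.375,0,0,0,15],
    [0,-0.006,-0.388,0,0,0,15],
    [0,-0.006,-0.388,0,0,0,15],
    [0,-0.006,-0.388,0,0,0,15],
    [0,-0.006,-0.388,0,0,0,15],
    [0.03,-0.002,-0.388,0,0,0,15],
    [0.06,0.002,-0.388,0,0,0,15],
    [0.09,0.006,-0.388,0,0,0,15],
    [0.12,0.009,-0.388,0,0,0,15],
    [0.15,0.013,-0.388,0,0,0,15],
    [0.15,0.013,-0.388,0,0,0,15],
    [0.15,0.013,-0.388,0,0,0,15],
  ],
)

```text
clock: 16.95
eef_pos: [0.5956, -0.1644, 0.0146]
tool_rot: [-3.142, 0.0, -3.017]
contact_force: [-0.2, 0.4, -0.1]
opening: 0.0271
gripper_force: 30.5
```

Emit:
carry_out(
  rows=[
    [0,0,-0.008,0,0,0,15],
    [0,0,-0.008,0,0,0,15],
    [0,0,-0.008,0,0,0,44],
    [0,0,-0.008,0,0,0,44],
    [0,0,-0.008,0,0,0,44],
    [0,0,-0.008,0,0,0,44],
    [0,0,0.1,0,0,0,44],
    [0,0,0.25,0,0,0,44],
    [0,0,0.4,0,0,0,44],
    [-0.19,-0.024,0.4,0,0,0,0],
    [-0.39,-0.049,0.4,0,0,0,0],
    [-0.39,-0.049,0.4,0,0,0,0],
    [-0.39,-0.049,0.4,0,0,0,0],
    [-0.39,-0.049,0.4,0,0,0,0],
    [-0.39,-0.049,0.4,0,0,0,0],
  ],
)

```text
clock: 18.2
eef_pos: [0.5183, -0.1746, 0.0948]
tool_rot: [-3.141, 0.001, -3.017]
contact_force: [0.5, -0.0, -0.3]
opening: -0.0002
gripper_force: 0.0
```

Run:
```python
from h import *
s=manip.read_state(); p=s["eef_pos"]
C=np.array([.5993,-.2255]);u=np.array([.9922,.1247]);v=np.array([-u[1],u[0]])
print(p.round(4),((p[:2]-C)@u).round(4),((p[:2]-C)@v).round(4))
for n in("wrist","scene"):
  im,d,m=snap(n); P=cloud(m,d)
  H,S,V=cv2.split(cv2.cvtColor(im,cv2.COLOR_RGB2HSV))
  k=((H>=5)&(H<=18)&(S>130)&(V>40)&(P[...,1]<-.1)&(P[...,0]<.7)).astype(np.uint8)
  _,_,st,ce=cv2.connectedComponentsWithStats(k)
  for t,q in zip(st[1:],ce[1:]):
    if t[4]>15:
        e=plane(m,[q],.038)[0][:2]-C; print(n,t,q.round(1),(e@u).round(4),(e@v).round(4))
```

```text
[ 0.5183 -0.1746  0.0948] -0.074 0.0606
wrist [292 294  10  11  69] [297.1 299.8] -0.0554 0.0489
wrist [341 294  11  11  86] [345.1 299.8] -0.0553 0.0737
scene [334 226   5  11  48] [336.  230.9] -0.0375 0.0697
```

Emit:
carry_out(
  rows=[
    [0,0.005,-0.15,0,0,0,0],
    [0,0.005,-0.27,0,0,0,0],
    [0,0.005,-0.34,0,0,0,0],
    [0,0.005,-0.39,0,0,0,0],
    [0,0.005,-0.39,0,0,0,0],
    [0.03,0.009,-0.39,0,0,0,0],
    [0.06,0.013,-0.39,0,0,0,0],
    [0.09,0.016,-0.39,0,0,0,0],
    [0.12,0.02,-0.39,0,0,0,0],
    [0.15,0.024,-0.39,0,0,0,0],
    [0.18,0.028,-0.39,0,0,0,0],
    [0.21,0.031,-0.39,0,0,0,0],
    [0.24,0.035,-0.39,0,0,0,0],
    [0.26,0.038,-0.39,0,0,0,0],
    [0.275,0.04,-0.39,0,0,0,0],
    [0.285,0.041,-0.39,0,0,0,0],
    [0.285,0.041,-0.39,0,0,0,0],
  ],
)

```text
clock: 19.72
eef_pos: [0.5746, -0.1661, 0.0167]
tool_rot: [-3.142, 0.0, -3.017]
contact_force: [0.0, -0.2, -0.5]
opening: -0.0001
gripper_force: 0.0
```

Emit:
carry_out(
  rows=[
    [0.005,0,0,0,0,0,0],
    [0.01,0.001,0,0,0,0,0],
    [0.015,0.002,0,0,0,0,0],
    [0.02,0.002,0,0,0,0,0],
    [0.02,0.002,0,0,0,0,0],
  ],
)

```text
clock: 20.13
eef_pos: [0.5785, -0.1658, 0.0167]
tool_rot: [-3.142, 0.0, -3.017]
contact_force: [0.7, -0.8, -0.1]
opening: 0.0002
gripper_force: 0.0
```

Emit:
carry_out(
  rows=[
    [0.005,0,0,0,0,0,0],
    [0.01,0.001,0,0,0,0,0],
    [0.015,0.002,0,0,0,0,0],
    [0.02,0.002,0,0,0,0,0],
    [0.02,0.002,0,0,0,0,0],
  ],
)

```text
clock: 20.55
eef_pos: [0.5817, -0.1652, 0.0165]
tool_rot: [3.141, -0.001, -3.017]
contact_force: [-4.1, -1.4, 2.2]
opening: -0.0002
gripper_force: 2.1
```

Emit:
carry_out(
  rows=[
    [0.005,0,0,0,0,0,0],
    [0.005,0,0,0,0,0,0],
    [0.005,0,0,0,0,0,0],
  ],
)

```text
clock: 20.8
eef_pos: [0.5818, -0.1651, 0.0164]
tool_rot: [3.141, -0.003, -3.017]
contact_force: [-8.7, -3.0, 4.2]
opening: -0.0
gripper_force: 4.5
```

The tube is against the stop. I'm retreating, then checking.

Emit:
carry_out(
  rows=[
    [-0.05,-0.006,0,0,0,0,0],
    [-0.12,-0.015,0,0,0,0,0],
    [-0.12,-0.015,0.2,0,0,0,0],
    [-0.12,-0.015,0.4,0,0,0,0],
    [-0.12,-0.015,0.7,0,0,0,0],
    [-0.25,0.2,0.9,0,0,0,0],
    [-0.25,0.5,1.0,0,0,0,0],
    [-0.25,0.5,1.0,0,0,0,0],
    [-0.25,0.5,1.0,0,0,0,0],
    [-0.25,0.5,1.0,0,0,0,0],
  ],
)

```text
clock: 21.63
eef_pos: [0.5336, -0.0634, 0.2186]
tool_rot: [-3.141, 0.003, -3.014]
contact_force: [0.8, 0.1, 0.1]
opening: -0.0
gripper_force: 0.0
```

Run:
```python
from h import *
s=manip.read_state(); print(s["eef_pos"],s["contact_force"])
C=np.array([.5993,-.2255]);u=np.array([.9922,.1247]);v=np.array([-u[1],u[0]])
for n in("top","scene","wrist"):
  im,d,m=snap(n); P=cloud(m,d)
  H,S,V=cv2.split(cv2.cvtColor(im,cv2.COLOR_RGB2HSV))
  for c,lo,hi in(("or",5,18),("gr",50,80),("bl",105,130)):
    k=((H>=lo)&(H<=hi)&(S>120)&(V>40)&(P[...,1]<.2)&(P[...,1]>-.4)&(P[...,0]<.65)).astype(np.uint8)
    _,_,st,ce=cv2.connectedComponentsWithStats(k)
    for t,q in zip(st[1:],ce[1:]):
      if t[4]>25:
        p=plane(m,[q],.038)[0]; e=p[:2]-C; print(n,c,t,p[:2].round(4),"cass",(e@u).round(4),(e@v).round(4))
```

```text
[ 0.53360633 -0.06342354  0.21862442] [0.79950746 0.06853612 0.07143273]
top or [343 241   6   7  30] [ 0.5994 -0.1719] cass 0.0067 0.0531
top gr [357 238  13   7  72] [ 0.6062 -0.2206] cass 0.0075 0.004
top bl [346 224  53  11  73] [ 0.6378 -0.2479] cass 0.0354 -0.027
top bl [381 235  11   6  53] [ 0.6125 -0.2847] cass 0.0057 -0.0604
top bl [250 280  11   6  52] [0.5047 0.075 ] cass -0.0564 0.31
scene or [318 226   5  12  50] [ 0.6007 -0.1549] cass 0.0101 0.0699
scene or [348 320   7  12  69] [0.4968 0.1414] cass -0.0559 0.3768
scene gr [317 211   4  11  38] [ 0.6084 -0.2103] cass 0.0109 0.0139
scene bl [317 195   3  10  30] [ 0.6146 -0.2761] cass 0.0088 -0.0521
scene bl [347 300   5  12  47] [0.5047 0.081 ] cass -0.0556 0.3159
wrist or [550 186  43  23 876] [0.4942 0.1325] cass -0.0596 0.3683
wrist or [ 176  256   42   29 1036] [ 0.5932 -0.1603] cass 0.0021 0.0655
wrist gr [109 257  43  27 971] [ 0.6007 -0.2165] cass 0.0025 0.0088
wrist bl [480 186  43  21 807] [0.5016 0.0739] cass -0.0596 0.3093
wrist bl [ 39 255  41  25 853] [ 0.6065 -0.2788] cass 0.0005 -0.0538
wrist bl [  11  300  228   10 1375] [ 0.6337 -0.2204] cass 0.0348 0.0007
wrist bl [243 316   8  20 123] [ 0.6381 -0.1153] cass 0.0522 0.1045
```

All three caps line up at the same depth (within 2 mm), and the surplus blue and orange tubes are undisturbed.

```bash
python3 -c "
from station import manip; print(manip.sign_off())"
```

```text
the job is handed in; nothing more can be done
None
```

The cassette now holds one blue, one orange and one green tube, each slid home under the cover; the surplus blue and orange tubes still lie in the foam, and the job was handed in at about 22 s with no verdict returned.

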